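# Push-button test of the bench safety switch

## Task

Do the safety-switch check on the bench power box, pushing only and picking nothing up: press the test button fully in so that the switch's toggle trips, then push the toggle back over to on, and last press the rocker of the outlet that holds the plug-in socket tester so that it is switched on. Keep the other two outlets switched off, and leave the plugged-in things and everything lying about on the bench where they are.

Things in the scene. Friction and masses are not known exactly. Their poses are not given: they have to be found in the camera images.
- power_box: Bench power box: grey enclosure 220 mm (x) x 350 mm (y), bolted to the bench, face up, 85 mm above the bench. Origin: centre of its underside. x points away from the robot (turned up to 0.35 rad), y to the robot's left, z up. Safety switch at the left end; to its right three outlets in a row along y, 68 mm apart, each with its socket at x -40 mm and its rocker at x +45 mm.
- switch_nose (a point): Safety switch: centre of the top of its white nose, 45 mm (box x) x 72 mm (box y), 14 mm above the box's face (99 mm above the bench), set in a black frame 64 x 88 mm and 4 mm high. Lies at box x 0, y +108 mm. It carries the toggle and the test button. Behind it a clear flap 92 mm wide stands open, leaning back: hinge 56 mm beyond in box x, top 50 mm above the face.
- test_top (a point): Centre of the top of the safety switch's test button: a round dark-grey button 14 mm in diameter, standing 6.5 mm above the white nose, 36 mm to the right (box -y) of the toggle. Pressed straight down.
- test_button (a joint): Travel of the test button (m): 0 out, 0.0045 fully in. It springs back when let go. Takes about 4 N; trips the toggle towards the end of its travel.
- toggle_tip (a point): Centre of the free end of the safety switch's toggle: a black lever 20 mm wide (box y) and 6 mm thick with a rounded end, standing 19 mm above the white nose, pivoted 7 mm below the nose's top (at box x 0, y +126 mm). It leans 0.3 rad away from the robot (box +x) when on and 0.3 rad towards the robot (box -x) when off; its end is then 8 mm to that side of the pivot.
- toggle (a joint): Angle of the toggle (rad): 0 on (leaning away from the robot), 0.6 off or tripped (leaning towards the robot). Over-centre spring: it snaps to whichever side of 0.3 it is on; 1 to 3 N pushed at its end moves it, and 15 mm of push carries it right across. It cannot stay on while the test button is held in.
- tester_top (a point): Centre of the top of the plug-in socket tester: a squat white block 46 x 46 mm, 28 mm high above the face, with three clear lamp domes (5 mm high) in a row on top. Plugged loosely into one of the three outlets; its centre lies over that outlet.
- charger_mid (a point): Centre of the plug-in charger, a tall narrow white block 30 x 38 mm and 52 mm high with two dark slots on top, plugged loosely into another outlet. Leave it.
- cap_mid (a point): Centre of the flat round outlet cap, 42 mm in diameter, 5 mm thick with a small raised rib, in the remaining outlet. Leave it.
- outlet1 (a point): Centre of the left-most (as the robot sees it; box y = +20 mm) outlet's socket, on the box's face.
- rocker1_near (a point): Point on top of the robot-side (socket-side) half of the rocker of outlet1, 13 mm from the rocker's middle. The white rocker is 37 mm long (box x), 20 mm wide, its middle 85 mm in box x beyond the socket. When off this end stands up (about 14 mm above the face); pressing it 4 mm straight down switches on.
- rocker1 (a joint): Angle of outlet1's rocker (rad): 0 off, 0.3 on (robot-side end down). Over-centre spring: snaps to whichever side of 0.15 it is on and stays; about 4 N at the near point flips it.
- outlet2 (a point): Centre of the middle (box y = -48 mm) outlet's socket, on the box's face.
- rocker2_near (a point): Point on top of the robot-side (socket-side) half of the rocker of outlet2, 13 mm from the rocker's middle. The white rocker is 37 mm long (box x), 20 mm wide, its middle 85 mm in box x beyond the socket. When off this end stands up (about 14 mm above the face); pressing it 4 mm straight down switches on.
- rocker2 (a joint): Angle of outlet2's rocker (rad): 0 off, 0.3 on (robot-side end down). Over-centre spring: snaps to whichever side of 0.15 it is on and stays; about 4 N at the near point flips it.
- outlet3 (a point): Centre of the right-most (box y = -116 mm) outlet's socket, on the box's face.
- rocker3_near (a point): Point on top of the robot-side (socket-side) half of the rocker of outlet3, 13 mm from the rocker's middle. The white rocker is 37 mm long (box x), 20 mm wide, its middle 85 mm in box x beyond the socket. When off this end stands up (about 14 mm above the face); pressing it 4 mm straight down switches on.
- rocker3 (a joint): Angle of outlet3's rocker (rad): 0 off, 0.3 on (robot-side end down). Over-centre spring: snaps to whichever side of 0.15 it is on and stays; about 4 N at the near point flips it.
- tee: Bystander: white plastic pipe tee lying on the bench, 96 x 72 mm, 48 mm high. Origin: centre of its underside. Leave it.
- elbow: Bystander: white plastic pipe elbow lying on the bench, about 70 x 70 mm, 48 mm high. Origin: centre of its underside. Leave it.
- coupling: Bystander: small white plastic pipe coupling, 33 mm in diameter, 38 mm high, standing on end on the box's face near its robot-side edge (about box x -82 mm, y +54 mm). Origin: centre of its underside. Leave it.
- tape: Bystander: yellow tape measure standing up, 85 x 46 x 72 mm. Origin: centre of its underside. Leave it.
- primer: Bystander: white bottle, 64 mm in diameter, 140 mm high. Origin: centre of its underside. Leave it.
- offcut: Bystander: white pipe offcut standing on end, 34 mm in diameter, 100 mm high. Origin: centre of its underside. Leave it.
Things that resemble listed ones, but are neither listed nor needed, are in the scene too. What is shaped like the part that bears tester_top but red is not meant.

How it is judged:
On the way, in this order (a step that is already met when the one before it is completed fails the run):
1. the test button is pressed in and the toggle trips (value of joint test_button above 0.0024 m and value of joint toggle above 0.35 rad).
2. the toggle is back on, with the test button out (value of joint toggle below 0.15 rad and value of joint test_button below 0.002 m), for 0.2 s.
3. the rocker of the tester's outlet is switched on (((horizontal distance between tester_top and outlet1 below 0.012 m and value of joint rocker1 above 0.22 rad) or (horizontal distance between tester_top and outlet2 below 0.012 m and value of joint rocker2 above 0.22 rad) or (horizontal distance between tester_top and outlet3 below 0.012 m and value of joint rocker3 above 0.22 rad))), for 0.2 s.
At the end, for the whole second after the job is handed in: The toggle is on (joint below 0.15 rad), the test button is out (below 2 mm), the rocker of the outlet holding the tester is on (above 0.22 rad) and the other two rockers are off (below 0.08 rad), with the tester still over its outlet (within 12 mm) (all of step 2 and ((horizontal distance between tester_top and outlet1 below 0.012 m and value of joint rocker1 above 0.22 rad and value of joint each of rocker2, rocker3 below 0.08 rad) or (horizontal distance between tester_top and outlet2 below 0.012 m and value of joint rocker2 above 0.22 rad and value of joint each of rocker1, rocker3 below 0.08 rad) or (horizontal distance between tester_top and outlet3 below 0.012 m and value of joint rocker3 above 0.22 rad and value of joint each of rocker1, rocker2 below 0.08 rad))); the robot touches nothing.
It fails at once if the rocker of another outlet is switched on ((value of joint rocker1 above 0.15 rad and not (horizontal distance between tester_top and outlet1 below 0.012 m)) or (value of joint rocker2 above 0.15 rad and not (horizontal distance between tester_top and outlet2 below 0.012 m)) or (value of joint rocker3 above 0.15 rad and not (horizontal distance between tester_top and outlet3 below 0.012 m))).
It fails at once if something plugged in is pulled out, lifted or shifted by more than 8 mm (distance of any of tester_top, charger_mid, cap_mid from where it was at the start of the episode above 0.008 m).
It fails at once if a bystander on the bench is moved or lifted by more than 25 mm (distance of any of tee, elbow, coupling, tape, primer, offcut from where it was at the start of the episode above 0.025 m).
It also fails if it takes over 42 s, if anything falls off the work surface, if the arm or the gripper's body presses on something with over 40 N, if the wrist force passes 120 N, or if a joint passes its speed limit or range.

## Robot

A 6-joint arm with a two-finger parallel gripper is mounted at the origin on the work surface. World frame = base frame: x ahead of the robot, y to its left, z up, the work surface at z = 0. Lengths are in m, angles in rad, forces in N, time in s.
With the tool pointing down it reaches from about 0.2 to 0.875 m from the base axis. Payload 3.4 kg.
Tool frame: the origin (TCP) lies at the very end of the fingers, on their centre line; the grasp point (between the pads) lies 19 mm behind it; z points along the fingers, y is the line along which they close (so a half turn about z gives the same grasp; the last joint's range is limited). The gripper opens to 94 mm and grips with 3 to 60 N. Pads are 16 mm wide; open, the fingers measure 119 mm over their backs; the gripper's body (75 mm by 177 mm) begins 78 mm behind the grasp point.
Start: joints at [1.106, 0.276, 1.505, -0, 1.361, -0.121], TCP at [0.194, 0.541, 0.205] pointing down, gripper open.
Joint ranges: [-2.89, 2.89], [-0.75, 2.08], [0.22, 2.7], [-1.18, 4.32], [0.11, 2.71], [-2.7, 2.7]. Speed limits (rad/s): [2.57, 2.57, 3.14, 3.14, 3.14, 3.14].

## Interface

Orientations are given as a unit quaternion [w, x, y, z].
In Python, from plant import manip, eyes gives the robot as it stands.
- The arm moves only by the shell command python3 -m handwheel 'ROWS'. ROWS is JSON, a list of rows, each an object of numbers: "fingers": the gripper command: -1 is fully open, 1 is shut, values between are in proportion; "tx", "ty", "tz": the shift along the tool's x, y, z in units of 25 mm (1.0 is 25 mm); "ax", "ay", "az": the turn, a rotation vector about the tool's x, y, z in units of 5 degrees (1.0 is 5 degrees). In form: [{"fingers": .., "tx": .., "ty": .., "tz": .., "ax": .., "ay": .., "az": ..}, ...]. A call has exactly 5 rows; each row is the pose to reach, as a shift and turn from the pose commanded when the call began, along the tool's axes at that moment; what a row does not reach only later rows make up. A row lasts 1/10 s, in which the tool goes at most 50 mm and 8.59 degrees, less where a joint would pass 70% of its speed; a pose out of reach is approached as far as the arm can. A call with a gripper value outside its range is refused whole. The fingers move at their own pace and stop on an object; the grip force is fixed at half the most. Time passes only in rows, so rows that repeat a pose let the fingers close, or fill a call up. It gives the time, the measured TCP pose, the force, the opening and the grip force at its end, in the units of the state.
- manip.get_obs(): the state, without advancing time (a new reading comes with each control period).
- eyes.snapshot(name): name is "scene" or "top" or "wrist"; returns the picture (420x560x3 uint8, blue, green, red); there is no depth.
- eyes.calibration(name): a dict with "fx", "fy", "cx", "cy" (pixels), "position" and "rotation" of the camera in the world; the wrist camera has in their place "tool_from_camera" (4x4, takes a point from camera to tool coordinates, whose origin is the TCP and whose axes are the flange's). Camera axes: x right, y down, z forward; pixel columns grow to the right and rows downward; lengths in m; the calibration is good to about 2 mm. The wrist camera is an equidistant fisheye: a pixel r from the principal point sees the ray r / f radians off the axis. A picture is of the moment at which its call begins: read the wrist's pose just before it. calibration takes no time and is no camera call.
- manip.finish_job(): hands the job in; it is judged then, once.
The state is a dict: "clock": time; "q": joint angles; "qd": joint speeds; "joint_torque": joint torques, N m; "tool_pos": TCP position; "orientation": TCP orientation; "contact_force": force on the tool from outside, world axes, zero at the start; "moment": the same for the moment, N m; "finger_gap": finger opening in m; "grip_force": force on a finger pad.
Only numpy, scipy, OpenCV 4.12 (cv2) and the standard library are available. Lean on these libraries where they do the work, as an engineer would, in place of code of your own. Each camera call takes 0.05 s, during which the arm holds its last target. There are 200 camera calls.

## Working session

There is one attempt and no reset: what is moved stays moved. The work goes in short steps, Python scripts to look and compute and a shell command to move; the robot and the scene stay as the last step left them, time stands still between calls to the robot, and variables do not carry over. Pictures are saved under pics/ and viewed, at most 11 in all, crops included, and the job is handed in when it is done.

```bash
mkdir -p pics
python3 - <<'E'
from plant import manip, eyes
import cv2
o=manip.get_obs(); print({k:o[k] for k in('clock','tool_pos','orientation','finger_gap','contact_force')})
for n in('top','scene'):
    cv2.imwrite(f'pics/{n}0.png',eyes.snapshot(n)); print(n,eyes.calibration(n))
print(eyes.calibration('wrist'))
E
```

```text
{'clock': 0.0, 'tool_pos': array([0.19356901, 0.54085074, 0.20463419]), 'orientation': array([-2.63271386e-04,  1.71064115e-01,  9.85259493e-01, -8.54638864e-04]), 'finger_gap': 0.09395333790021446, 'contact_force': array([-0.32564198,  0.36600909,  0.56959347])}
top {'fx': 440.9270996975715, 'fy': 440.9270996975715, 'cx': 272.67536370909795, 'cy': 209.7401688250411, 'position': array([0.32778014, 0.01514545, 1.13171619]), 'rotation': array([ 0.07540834, -0.69026199,  0.71483366, -0.08285411])}
scene {'fx': 531.8468769205789, 'fy': 531.8468769205789, 'cx': 276.4320198882697, 'cy': 207.95399897153376, 'position': array([ 1.48658509, -0.10235909,  0.83888325]), 'rotation': array([-0.31977282,  0.67675257,  0.59422046, -0.2943694 ])}
{'fx': 325.19226210127806, 'fy': 325.19226210127806, 'cx': 280.9182868842314, 'cy': 212.78471679796164, 'tool_from_camera': array([[ 4.57964105e-04, -9.63151933e-01, -2.68957512e-01,
         7.80886758e-02],
       [ 9.99999820e-01,  3.36782741e-04,  4.96699548e-04,
        -2.52489589e-05],
       [-3.87816882e-04, -2.68957691e-01,  9.63151914e-01,
        -1.78131358e-01],
       [ 0.00000000e+00,  0.00000000e+00,  0.00000000e+00,
         1.00000000e+00]])}
```

View pics/top0.png

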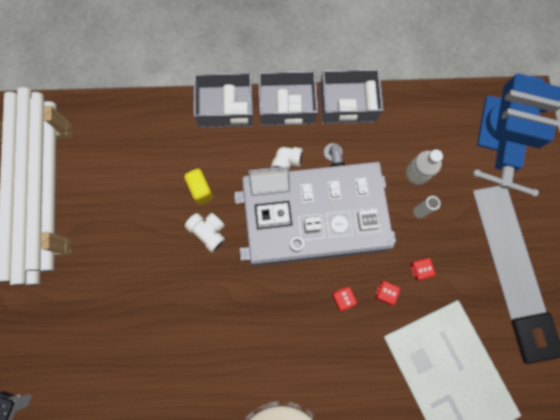

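View pics/scene0.png

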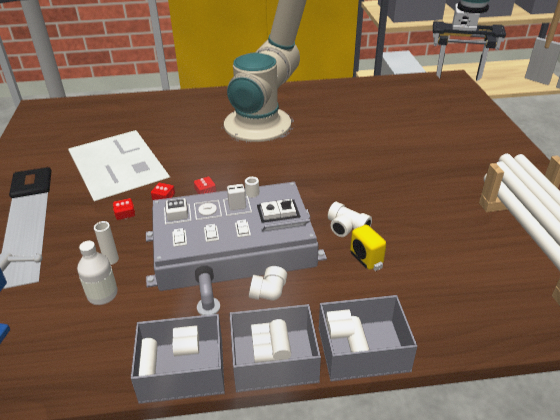

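Top view (image up = +x): switch at (273,214), charger on outlet1 (313,225), cap on outlet2 (340,225), tester with three lamps on outlet3 (369,220); its rocker is at (362,186). I'll enlarge a crop for a box fit.

Run:
```python
import cv2
i=cv2.imread('pics/top0.png')[150:270,230:400]
cv2.imwrite('pics/crop0.png',cv2.resize(i,None,fx=4.7,fy=4.7,interpolation=cv2.INTER_CUBIC))
```

```text
(no output)
```

View pics/crop0.png

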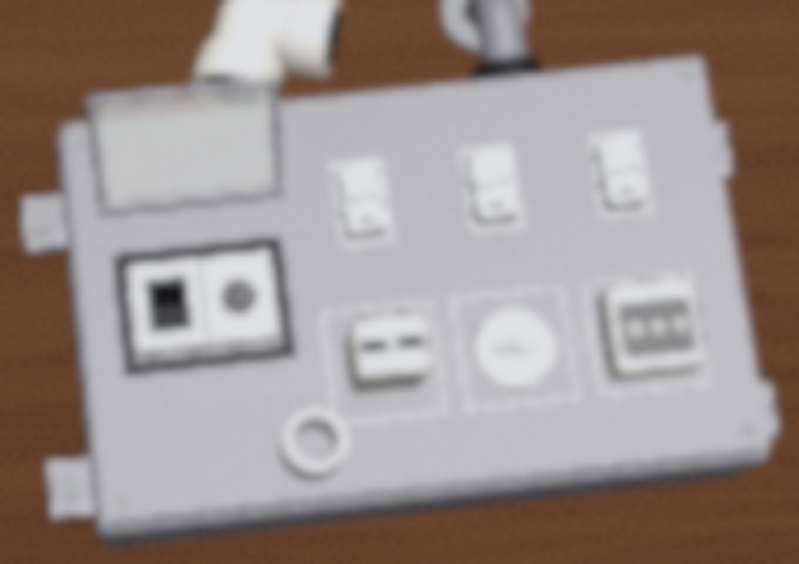

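```bash
cat > h.py <<'E'
import numpy as np
from scipy.spatial.transform import Rotation as R
from scipy.optimize import least_squares
from plant import manip, eyes
def rot(q): return R.from_quat(np.roll(q,-1))
def proj(n,P):
    c=eyes.calibration(n); p=rot(c['rotation']).inv().apply(np.asarray(P)-c['position'])
    return np.c_[c['fx']*p[:,0]/p[:,2]+c['cx'],c['fy']*p[:,1]/p[:,2]+c['cy']]
def box2w(b,B):
    B=np.atleast_2d(B).astype(float); c,s=np.cos(b[2]),np.sin(b[2])
    return np.c_[b[0]+c*B[:,0]-s*B[:,1],b[1]+s*B[:,0]+c*B[:,1],B[:,2]]
E
python3 - <<'E'
from h import *
D=np.array([[118,257,32,152,89],[278,240,32,64,89],[293,353,-32,64,89],[130,371,-32,152,89],[239,297,0,90,105.5],
[362,200,45,20,95],[491,187,45,-48,95],[621,172,45,-116,95],[516,346,-40,-48,90],[62,125,110,175,85],[703,58,110,-175,85]],float)
uv=(D[:,:2]+.5)/4.7-.5+[230,150]; B=D[:,2:]/1000
f=lambda b:(proj('top',box2w(b,B))-uv).ravel()
r=least_squares(f,[.4,0,0.1],loss='soft_l1'); print(r.x); print(f(r.x).reshape(-1,2).round(2))
E
```

```text
[ 0.56123312 -0.10814674  0.07957691]
[[-1.22 -0.17]
 [ 0.64 -0.54]
 [ 0.73  1.05]
 [-0.96  1.33]
 [ 0.07 -0.21]
 [ 0.14  0.24]
 [ 0.31 -0.04]
 [ 0.16  0.11]
 [-0.16  0.51]
 [-1.8  -1.08]
 [ 1.01 -1.95]]
```

```bash
cat >> h.py <<'E'
BOX=np.array([.56123,-.10815,.07958])
def delta(B,o=None):
    o=o or manip.get_obs(); T=box2w(BOX,B)[0]; q=rot(o['orientation'])
    c,s=np.cos(BOX[2]),np.sin(BOX[2])
    G=R.from_matrix(np.array([[-c,s,0],[-s,-c,0],[0,0,-1]]).T@np.eye(3)) if 0 else R.from_matrix(np.c_[[-c,-s,0],[-s,c,0],[0,0,-1]])
    print('t',o['clock'],'F',o['contact_force'].round(1),'tcp',o['tool_pos'].round(4),'tgt',T.round(4))
    print('shift',(q.inv().apply(T-o['tool_pos'])/.025).round(3),'turn',((q.inv()*G).as_rotvec()/np.radians(5)).round(3))
E
python3 -c "
from h import *
delta([-.01,.09,.2])"
```

```text
t 0.1 F [ 1.1  0.2 -0.1] tcp [0.1936 0.5409 0.2047] tgt [ 0.5441 -0.0192  0.2   ]
shift [-20.753 -16.369   0.21 ] turn [-0.017 -0.006 -4.852]
```

```bash
python3 -m handwheel '[{"fingers":1,"tx":-1,"ty":-0.8,"tz":0,"ax":0,"ay":0,"az":-1},{"fingers":1,"tx":-2.2,"ty":-1.8,"tz":0,"ax":0,"ay":0,"az":-2.2},{"fingers":1,"tx":-3.4,"ty":-2.7,"tz":0,"ax":0,"ay":0,"az":-3.4},{"fingers":1,"tx":-4.6,"ty":-3.6,"tz":0,"ax":0,"ay":0,"az":-4.4},{"fingers":1,"tx":-5.8,"ty":-4.6,"tz":0,"ax":0,"ay":0,"az":-4.85}]'; python3 -c "
from h import *
delta([-.01,.09,.2])"
```

```text
clock: 0.6
tool_pos: [0.2921, 0.3829, 0.2051]
orientation: [-0.0, -0.041, 0.999, -0.0]
contact_force: [1.0, 0.1, 0.5]
finger_gap: 0.0573
grip_force: 0.0
t 0.6 F [1.  0.1 0.5] tcp [0.2921 0.3829 0.2051] tgt [ 0.5441 -0.0192  0.2   ]
shift [ -8.724 -16.861   0.208] turn [-0.003 -0.002  0.032]
```

```bash
python3 -m handwheel '[{"fingers":1,"tx":-0.8,"ty":-1.5,"tz":0,"ax":0,"ay":0,"az":0},{"fingers":1,"tx":-1.7,"ty":-3.2,"tz":0,"ax":0,"ay":0,"az":0},{"fingers":1,"tx":-2.6,"ty":-5,"tz":0,"ax":0,"ay":0,"az":0},{"fingers":1,"tx":-3.5,"ty":-6.8,"tz":0,"ax":0,"ay":0,"az":0},{"fingers":1,"tx":-4.4,"ty":-8.5,"tz":0,"ax":0,"ay":0,"az":0}]' | sed -n 2,3p; python3 -c "
from h import *
delta([-.01,.09,.2])"
```

```text
tool_pos: [0.4185, 0.1792, 0.2053]
orientation: [-0.0, -0.04, 0.999, 0.0]
t 1.1 F [ 1.3 -0.3 -0.3] tcp [0.4185 0.1792 0.2053] tgt [ 0.5441 -0.0192  0.2   ]
shift [-4.38  -8.312  0.212] turn [ 0.001 -0.001 -0.001]
```

```bash
python3 -m handwheel '[{"fingers":1,"tx":-0.9,"ty":-1.7,"tz":0,"ax":0,"ay":0,"az":0},{"fingers":1,"tx":-1.8,"ty":-3.5,"tz":0,"ax":0,"ay":0,"az":0},{"fingers":1,"tx":-2.7,"ty":-5.2,"tz":0,"ax":0,"ay":0,"az":0},{"fingers":1,"tx":-3.6,"ty":-7,"tz":0,"ax":0,"ay":0,"az":0},{"fingers":1,"tx":-4.4,"ty":-8.3,"tz":0.2,"ax":0,"ay":0,"az":0}]' | sed -n 2,3p; python3 -m handwheel '[{"fingers":1,"tx":0,"ty":0,"tz":0,"ax":0,"ay":0,"az":0},{"fingers":1,"tx":0,"ty":0,"tz":0,"ax":0,"ay":0,"az":0},{"fingers":1,"tx":0,"ty":0,"tz":0,"ax":0,"ay":0,"az":0},{"fingers":1,"tx":0,"ty":0,"tz":0,"ax":0,"ay":0,"az":0},{"fingers":1,"tx":0,"ty":0,"tz":0,"ax":0,"ay":0,"az":0}]' | sed -n 4,5p;python3 - <<'E'
from h import *
import cv2
delta([-.01,.09,.2])
o=manip.get_obs(); i=eyes.snapshot('wrist'); c=eyes.calibration('wrist')
np.savez('w1.npz',p=o['tool_pos'],q=o['orientation'],i=i)
cv2.imwrite('pics/w1.png',i)
E
```

```text
tool_pos: [0.5455, -0.0199, 0.2006]
orientation: [0.0, -0.039, 0.999, -0.0]
contact_force: [-0.7, 0.1, 0.4]
finger_gap: 0.0005
t 2.1 F [-0.7  0.1  0.4] tcp [ 0.5437 -0.0158  0.2008] tgt [ 0.5441 -0.0192  0.2   ]
shift [-0.005 -0.137  0.033] turn [0.002 0.005 0.018]
```

View pics/w1.png

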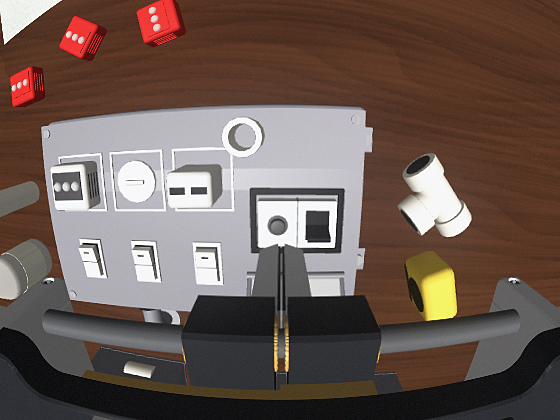

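Wrist view (image up = robot side): test button at (278,226), toggle black at about (318,226), rockers at (207,264), (146,261), (92,258), tester at (75,187) on outlet3. Refit with these.

```bash
cat >> h.py <<'E'
def wproj(P,p,q):
    c=eyes.calibration('wrist'); T=c['tool_from_camera']
    x=rot(q).inv().apply(np.asarray(P)-p); x=(x-T[:3,3])@T[:3,:3]
    r=np.hypot(x[:,0],x[:,1]); k=c['fx']*np.arctan2(r,x[:,2])/r
    return np.c_[k*x[:,0]+c['cx'],k*x[:,1]+c['cy']]
E
python3 - <<'E'
from h import *
import cv2
w=np.load('w1.npz')
D=np.array([[251,187,-32,64,89],[345,189,-32,152,89],[341,253,32,152,89],[249,248,32,64,89],[278,225,0,90,105.5],
[207,264,45,20,95],[146,261,45,-48,95],[92,258,45,-116,95],[138,182,-40,-48,90]],float)
B=D[:,2:]/1000
f=lambda b:(wproj(box2w(b,B),w['p'],w['q'])-D[:,:2]).ravel()
r=least_squares(f,BOX,loss='soft_l1'); print(r.x); print(np.c_[f(r.x).reshape(-1,2),f(BOX).reshape(-1,2)].round(1))
cv2.imwrite('pics/w1c.png',cv2.resize(w['i'][140:290,40:240+130],None,fx=2.4,fy=2.4,interpolation=cv2.INTER_CUBIC))
E
```

```text
[ 0.56019302 -0.10677396  0.06607567]
[[-0.3 -0.6 -2.4 -0.5]
 [ 1.6 -0.9 -0.3 -2.1]
 [ 0.9 -0.3 -0.1 -1.4]
 [ 2.4  3.8  1.3  3.8]
 [ 0.6  1.  -1.   0.6]
 [-0.6  1.1 -1.4  1.7]
 [-3.1  0.9 -3.6  2.3]
 [-3.4  0.  -3.5  2.1]
 [-2.  -3.6 -3.7 -1.9]]
```

View pics/w1c.png

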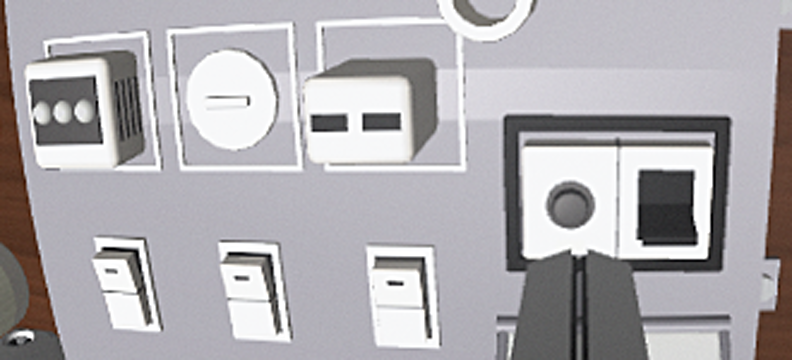

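Closer readings: button (277.9,224.6), cap (136.3,181.7), rocker middles (205.8,263.8), (144.2,262.5), (92.5,260.8), frame corners (251.3,188.8), (344.2,189.2), (340.8,252.5), (250.4,252.5). The tester is clearly on outlet3.

Run:
```python
from h import *
w=np.load('w1.npz')
D=np.array([[251.3,188.8,-32,64,89],[344.2,189.2,-32,152,89],[340.8,252.5,32,152,89],[250.4,252.5,32,64,89],[277.9,224.6,0,90,105.5],
[205.8,263.8,45,20,97],[144.2,262.5,45,-48,97],[92.5,260.8,45,-116,97],[136.3,181.7,-40,-48,90]],float)
B=D[:,2:]/1000
f=lambda b:(wproj(box2w(b,B),w['p'],w['q'])-D[:,:2]).ravel()
r=least_squares(f,BOX,loss='soft_l1'); print(r.x); print(np.c_[f(r.x).reshape(-1,2),f(BOX).reshape(-1,2)].round(1))
g=lambda b:(wproj(box2w(b[:3],B),w['p']+np.r_[b[3:5],0],w['q'])-D[:,:2]).ravel()
for b in (BOX,r.x): print(box2w(b,[[0,.09,.1055],[0,.126,.118],[.031,-.116,.099]]).round(4))
```

```text
[ 0.56157952 -0.10706126  0.07409547]
[[-1.3 -1.5 -2.7 -2.3]
 [ 1.7 -0.9  0.5 -2.3]
 [ 0.9  0.3  0.1 -0.9]
 [ 0.9  0.1 -0.1 -0.7]
 [ 0.3  2.  -0.9  1. ]
 [ 0.3  3.3 -0.6  2.8]
 [-1.8  1.8 -2.6  1.6]
 [-4.4 -0.1 -4.9  0. ]
 [-0.8 -1.5 -2.  -1.6]]
[[ 0.5541 -0.0184  0.1055]
 [ 0.5512  0.0175  0.118 ]
 [ 0.6014 -0.2213  0.099 ]]
[[ 0.5549 -0.0173  0.1055]
 [ 0.5523  0.0186  0.118 ]
 [ 0.6011 -0.2204  0.099 ]]
```

```bash
echo 'BOX=np.array([.5614,-.1076,.077])' >> h.py; python3 -c "
from h import *
delta([0,.09,.112])"
```

```text
t 2.15 F [-0.3 -0.3 -0.3] tcp [ 0.5438 -0.016   0.2009] tgt [ 0.5545 -0.0179  0.112 ]
shift [-0.417 -0.11   3.555] turn [0.001 0.006 0.046]
```

```bash
python3 -m handwheel '[{"fingers":1,"tx":-0.42,"ty":-0.11,"tz":0.8,"ax":0,"ay":0,"az":0},{"fingers":1,"tx":-0.42,"ty":-0.11,"tz":1.8,"ax":0,"ay":0,"az":0},{"fingers":1,"tx":-0.42,"ty":-0.11,"tz":2.8,"ax":0,"ay":0,"az":0},{"fingers":1,"tx":-0.42,"ty":-0.11,"tz":3.5,"ax":0,"ay":0,"az":0},{"fingers":1,"tx":-0.42,"ty":-0.11,"tz":3.5,"ax":0,"ay":0,"az":0}]' | sed -n 2,4p
python3 - <<'E'
from h import *
import cv2
delta([0,.09,.101])
cv2.imwrite('pics/w2.png',cv2.resize(eyes.snapshot('wrist')[150:300,200:360],None,fx=3.5,fy=3.5,interpolation=cv2.INTER_CUBIC))
E
```

```text
tool_pos: [0.5527, -0.018, 0.1108]
orientation: [-0.003, -0.04, 0.999, 0.001]
contact_force: [0.8, 0.2, 0.4]
t 2.65 F [0.8 0.2 0.4] tcp [ 0.5527 -0.018   0.1108] tgt [ 0.5545 -0.0179  0.101 ]
shift [-0.074 -0.001  0.39 ] turn [ 0.016 -0.059  0.038]
```

View pics/w2.png

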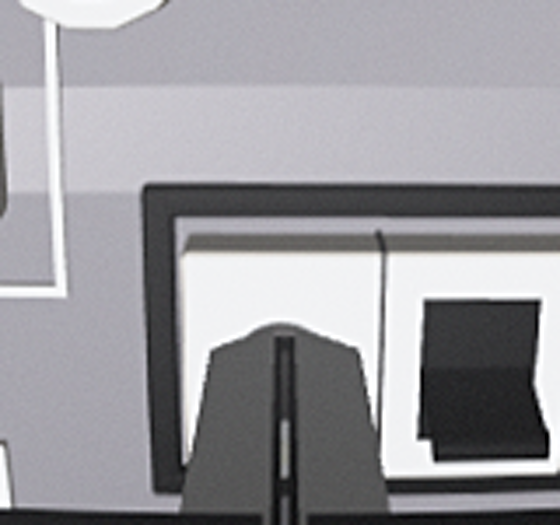

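The fingertip is centred on the button (its edge just shows above the tip); the toggle is leaning away. Press.

```bash
python3 -m handwheel '[{"fingers":1,"tx":0,"ty":0,"tz":0.12,"ax":0,"ay":0,"az":0},{"fingers":1,"tx":0,"ty":0,"tz":0.24,"ax":0,"ay":0,"az":0},{"fingers":1,"tx":0,"ty":0,"tz":0.34,"ax":0,"ay":0,"az":0},{"fingers":1,"tx":0,"ty":0,"tz":0.4,"ax":0,"ay":0,"az":0},{"fingers":1,"tx":0,"ty":0,"tz":0.4,"ax":0,"ay":0,"az":0}]' | sed -n 2,4p
```

```text
tool_pos: [0.5556, -0.0189, 0.1036]
orientation: [0.001, -0.04, 0.999, -0.0]
contact_force: [-0.1, 0.6, 2.8]
```

```bash
python3 -m handwheel '[{"fingers":1,"tx":0,"ty":0,"tz":0.06,"ax":0,"ay":0,"az":0},{"fingers":1,"tx":0,"ty":0,"tz":0.12,"ax":0,"ay":0,"az":0},{"fingers":1,"tx":0,"ty":0,"tz":0.16,"ax":0,"ay":0,"az":0},{"fingers":1,"tx":0,"ty":0,"tz":0.16,"ax":0,"ay":0,"az":0},{"fingers":1,"tx":0,"ty":0,"tz":0.16,"ax":0,"ay":0,"az":0}]' | sed -n 2,4p
```

```text
tool_pos: [0.5556, -0.0189, 0.101]
orientation: [0.001, -0.04, 0.999, -0.0]
contact_force: [-1.6, 0.1, 13.2]
```

Bottomed out at 13 N. Lift and check.

```bash
python3 -m handwheel '[{"fingers":1,"tx":0,"ty":0,"tz":-0.5,"ax":0,"ay":0,"az":0},{"fingers":1,"tx":0,"ty":0,"tz":-1.2,"ax":0,"ay":0,"az":0},{"fingers":1,"tx":0.7,"ty":0,"tz":-1.6,"ax":0,"ay":0,"az":0},{"fingers":1,"tx":1.4,"ty":0,"tz":-1.6,"ax":0,"ay":0,"az":0},{"fingers":1,"tx":1.4,"ty":0,"tz":-1.6,"ax":0,"ay":0,"az":0}]' | sed -n 2,4p
python3 - <<'E'
from h import *
import cv2
delta([-.032,.126,.108])
cv2.imwrite('pics/w3.png',cv2.resize(eyes.snapshot('wrist')[150:300,200:360],None,fx=3.5,fy=3.5,interpolation=cv2.INTER_CUBIC))
E
```

```text
tool_pos: [0.5176, -0.0216, 0.139]
orientation: [-0.001, -0.04, 0.999, 0.0]
contact_force: [0.4, 0.3, -0.2]
t 4.2 F [ 0.4  0.3 -0.2] tcp [ 0.5176 -0.0216  0.139 ] tgt [0.5198 0.0156 0.108 ]
shift [-0.208  1.473  1.239] turn [ 0.004 -0.027  0.024]
```

View pics/w3.png

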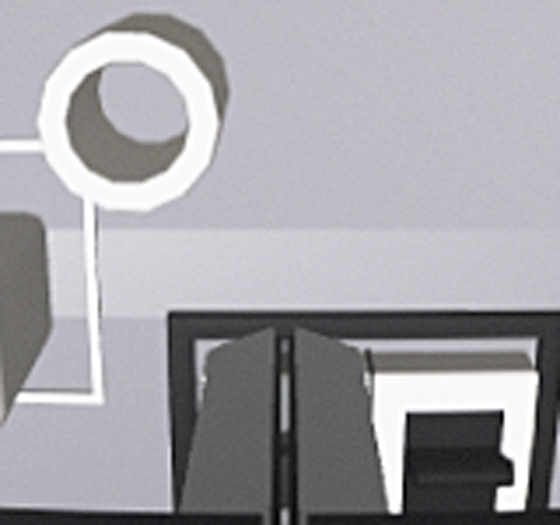

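The toggle's end is now nearer the robot, with recess visible beyond it: tripped. Move to its robot side and down.

```bash
python3 -m handwheel '[{"fingers":1,"tx":0,"ty":0.7,"tz":0,"ax":0,"ay":0,"az":0},{"fingers":1,"tx":-0.1,"ty":1.47,"tz":0,"ax":0,"ay":0,"az":0},{"fingers":1,"tx":-0.1,"ty":1.47,"tz":0.5,"ax":0,"ay":0,"az":0},{"fingers":1,"tx":-0.1,"ty":1.47,"tz":1.2,"ax":0,"ay":0,"az":0},{"fingers":1,"tx":-0.1,"ty":1.47,"tz":1.2,"ax":0,"ay":0,"az":0}]' | sed -n 2,4p; python3 -c "
from h import *
delta([-.0,.126,.108])"
```

```text
tool_pos: [0.5179, 0.0149, 0.106]
orientation: [-0.003, -0.04, 0.999, 0.0]
contact_force: [-0.6, 0.9, -0.1]
t 4.75 F [-0.6  0.9 -0.1] tcp [0.5179 0.0149 0.106 ] tgt [0.5517 0.018  0.108 ]
shift [-1.358  0.015 -0.087] turn [ 0.006 -0.065  0.033]
```

```bash
python3 -m handwheel '[{"fingers":1,"tx":-0.4,"ty":0,"tz":0,"ax":0,"ay":0,"az":0},{"fingers":1,"tx":-0.7,"ty":0,"tz":0,"ax":0,"ay":0,"az":0},{"fingers":1,"tx":-0.95,"ty":0,"tz":0,"ax":0,"ay":0,"az":0},{"fingers":1,"tx":-1.1,"ty":0,"tz":0,"ax":0,"ay":0,"az":0},{"fingers":1,"tx":-1.15,"ty":0,"tz":0,"ax":0,"ay":0,"az":0}]' | sed -n 2,4p; python3 -c "
from h import *
delta([-.0,.126,.108])"
```

```text
tool_pos: [0.5464, 0.0169, 0.1091]
orientation: [-0.002, -0.04, 0.999, -0.0]
contact_force: [-6.6, -2.1, 5.1]
t 5.25 F [-6.6 -2.1  5.1] tcp [0.5464 0.0169 0.1091] tgt [0.5517 0.018  0.108 ]
shift [-0.216  0.027  0.045] turn [-0.008 -0.057  0.034]
```

```bash
python3 -m handwheel '[{"fingers":1,"tx":0,"ty":0,"tz":0,"ax":0,"ay":0,"az":0},{"fingers":1,"tx":-0.05,"ty":0,"tz":0,"ax":0,"ay":0,"az":0},{"fingers":1,"tx":-0.1,"ty":0,"tz":0,"ax":0,"ay":0,"az":0},{"fingers":1,"tx":-0.1,"ty":0,"tz":0,"ax":0,"ay":0,"az":0},{"fingers":1,"tx":-0.1,"ty":0,"tz":0,"ax":0,"ay":0,"az":0}]' | sed -n 2,4p; python3 -m handwheel '[{"fingers":1,"tx":0.4,"ty":0,"tz":0,"ax":0,"ay":0,"az":0},{"fingers":1,"tx":1.1,"ty":0,"tz":0,"ax":0,"ay":0,"az":0},{"fingers":1,"tx":1.2,"ty":0,"tz":-1,"ax":0,"ay":0,"az":0},{"fingers":1,"tx":1.2,"ty":0,"tz":-2,"ax":0,"ay":0,"az":0},{"fingers":1,"tx":1.2,"ty":0,"tz":-2.2,"ax":0,"ay":0,"az":0}]' | sed -n 2,4p
python3 - <<'E'
from h import *
import cv2
delta([.031,-.116,.16])
i=eyes.snapshot('wrist')
cv2.imwrite('pics/w4.png',cv2.resize(i[130:310,70:390],None,fx=2.4,fy=2.4,interpolation=cv2.INTER_CUBIC))
E
```

```text
tool_pos: [0.5466, 0.0169, 0.1092]
orientation: [-0.004, -0.04, 0.999, -0.001]
contact_force: [-7.8, -2.6, 7.4]
tool_pos: [0.5233, 0.0151, 0.1669]
orientation: [0.004, -0.04, 0.999, -0.0]
contact_force: [0.7, -0.3, -0.3]
t 6.25 F [ 0.7 -0.3 -0.3] tcp [0.5233 0.0151 0.1669] tgt [ 0.6012 -0.2209  0.16  ]
shift [-2.358 -9.658  0.303] turn [-0.011  0.085  0.027]
```

View pics/w4.png

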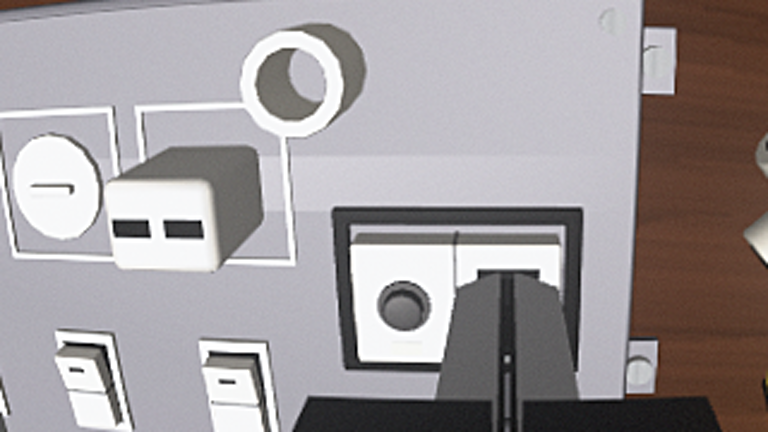

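The toggle is hidden behind the fingers; the hard stop at box x −5 agrees with "on". I'll check it from the next position.

```bash
python3 -m handwheel '[{"fingers":1,"tx":0,"ty":-1,"tz":0,"ax":0,"ay":0,"az":0},{"fingers":1,"tx":0,"ty":-2,"tz":-0.2,"ax":0,"ay":0,"az":0},{"fingers":1,"tx":0,"ty":-3,"tz":-0.2,"ax":0,"ay":0,"az":0},{"fingers":1,"tx":0,"ty":-4,"tz":-0.2,"ax":0,"ay":0,"az":0},{"fingers":1,"tx":0,"ty":-4,"tz":-0.2,"ax":0,"ay":0,"az":0}]' | sed -n 2,4p
python3 - <<'E'
from h import *
import cv2
delta([.031,-.116,.16])
i=eyes.snapshot('wrist')
cv2.imwrite('pics/w5.png',cv2.resize(i[130:330,50:450],None,fx=2,fy=2,interpolation=cv2.INTER_CUBIC))
E
```

```text
tool_pos: [0.529, -0.0869, 0.1677]
orientation: [-0.0, -0.038, 0.999, -0.0]
contact_force: [-0.4, 0.5, -0.8]
t 6.8 F [-0.4  0.5 -0.8] tcp [ 0.529  -0.0869  0.1677] tgt [ 0.6012 -0.2209  0.16  ]
shift [-2.471 -5.566  0.309] turn [-0.009 -0.008 -0.005]
```

View pics/w5.png

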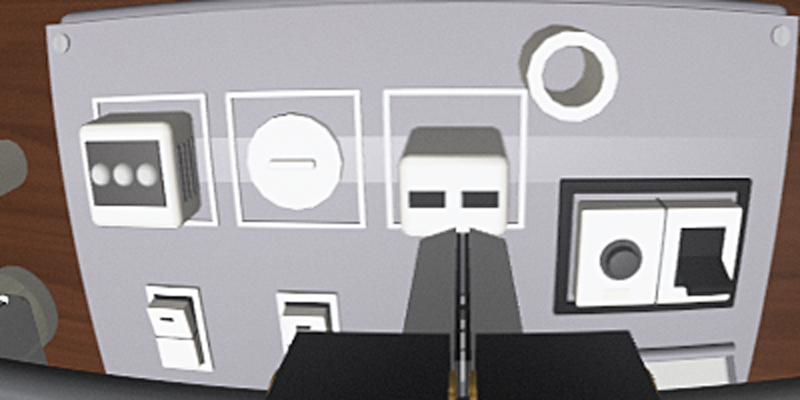

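Toggle end now at the far side (around (705,280) in the crop), robot-side recess clear: it is on. Go to rocker3.

```bash
python3 -m handwheel '[{"fingers":1,"tx":-0.5,"ty":-1.2,"tz":0,"ax":0,"ay":0,"az":0},{"fingers":1,"tx":-1,"ty":-2.4,"tz":0,"ax":0,"ay":0,"az":0},{"fingers":1,"tx":-1.7,"ty":-3.8,"tz":0,"ax":0,"ay":0,"az":0},{"fingers":1,"tx":-2.3,"ty":-5.2,"tz":0,"ax":0,"ay":0,"az":0},{"fingers":1,"tx":-2.47,"ty":-5.57,"tz":0.3,"ax":0,"ay":0,"az":0}]' | sed -n 2,4p;  python3 -m handwheel '[{"fingers":1,"tx":0,"ty":0,"tz":0.3,"ax":0,"ay":0,"az":0},{"fingers":1,"tx":0,"ty":0,"tz":0.9,"ax":0,"ay":0,"az":0},{"fingers":1,"tx":0,"ty":0,"tz":1.4,"ax":0,"ay":0,"az":0},{"fingers":1,"tx":0,"ty":0,"tz":1.6,"ax":0,"ay":0,"az":0},{"fingers":1,"tx":0,"ty":0,"tz":1.6,"ax":0,"ay":0,"az":0}]' | sed -n 2,4p;python3 - <<'E'
from h import *
import cv2
delta([.031,-.116,.096])
i=eyes.snapshot('wrist')
cv2.imwrite('pics/w6.png',cv2.resize(i[150:300,180:380],None,fx=3.5,fy=3.5,interpolation=cv2.INTER_CUBIC))
E
```

```text
tool_pos: [0.6037, -0.2207, 0.1609]
orientation: [0.001, -0.039, 0.999, -0.001]
contact_force: [-0.3, 0.4, 0.1]
tool_pos: [0.6003, -0.2168, 0.1204]
orientation: [-0.001, -0.04, 0.999, 0.001]
contact_force: [-0.3, -0.1, 0.1]
t 7.85 F [-0.3 -0.1  0.1] tcp [ 0.6003 -0.2168  0.1204] tgt [ 0.6012 -0.2209  0.096 ]
shift [-0.024 -0.166  0.975] turn [ 0.019 -0.024  0.039]
```

View pics/w6.png

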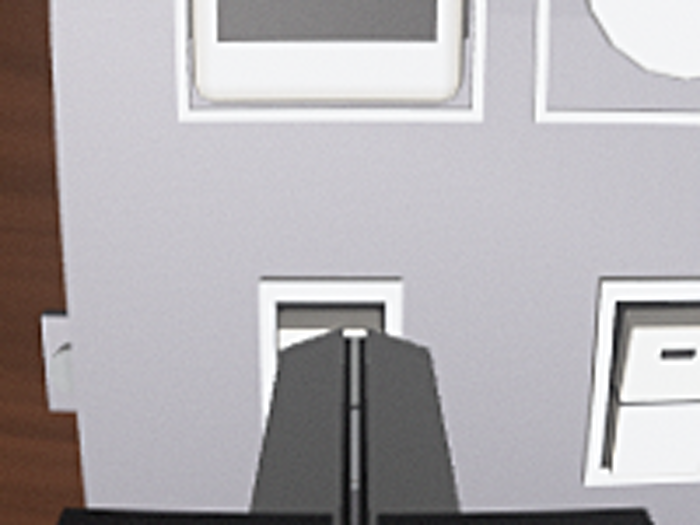

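Fingertip over rocker3's near half, about 4 mm too far left; correct and press.

```bash
python3 -m handwheel '[{"fingers":1,"tx":-0.02,"ty":-0.16,"tz":0.3,"ax":0,"ay":0,"az":0},{"fingers":1,"tx":-0.02,"ty":-0.16,"tz":0.6,"ax":0,"ay":0,"az":0},{"fingers":1,"tx":-0.02,"ty":-0.16,"tz":0.8,"ax":0,"ay":0,"az":0},{"fingers":1,"tx":-0.02,"ty":-0.16,"tz":0.95,"ax":0,"ay":0,"az":0},{"fingers":1,"tx":-0.02,"ty":-0.16,"tz":0.98,"ax":0,"ay":0,"az":0}]' | sed -n 2,4p;  python3 -m handwheel '[{"fingers":1,"tx":0,"ty":0,"tz":0.02,"ax":0,"ay":0,"az":0},{"fingers":1,"tx":0,"ty":0,"tz":0.04,"ax":0,"ay":0,"az":0},{"fingers":1,"tx":0,"ty":0,"tz":0.06,"ax":0,"ay":0,"az":0},{"fingers":1,"tx":0,"ty":0,"tz":0.06,"ax":0,"ay":0,"az":0},{"fingers":1,"tx":0,"ty":0,"tz":0.06,"ax":0,"ay":0,"az":0}]' | sed -n 2,4p
```

```text
tool_pos: [0.6018, -0.2222, 0.0963]
orientation: [-0.0, -0.04, 0.999, 0.0]
contact_force: [0.1, 0.8, 0.0]
tool_pos: [0.6023, -0.2222, 0.0955]
orientation: [0.0, -0.04, 0.999, 0.0]
contact_force: [0.2, 0.3, -0.0]
```

No force left: it has snapped over. Lift clear, back off and look.

```bash
python3 -m handwheel '[{"fingers":1,"tx":0,"ty":0,"tz":-1,"ax":0,"ay":0,"az":0},{"fingers":1,"tx":0,"ty":0,"tz":-2.4,"ax":0,"ay":0,"az":0},{"fingers":1,"tx":1,"ty":1,"tz":-3.2,"ax":0,"ay":0,"az":0},{"fingers":1,"tx":2.4,"ty":2,"tz":-4,"ax":0,"ay":0,"az":0},{"fingers":1,"tx":3,"ty":3,"tz":-4,"ax":0,"ay":0,"az":0}]' | sed -n 1,4p; python3 -m handwheel '[{"fingers":1,"tx":0,"ty":0,"tz":0,"ax":0,"ay":0,"az":0},{"fingers":1,"tx":0,"ty":0,"tz":0,"ax":0,"ay":0,"az":0},{"fingers":1,"tx":0,"ty":0,"tz":0,"ax":0,"ay":0,"az":0},{"fingers":1,"tx":0,"ty":0,"tz":0,"ax":0,"ay":0,"az":0},{"fingers":1,"tx":0,"ty":0,"tz":0,"ax":0,"ay":0,"az":0}]' | sed -n 2,4p
python3 - <<'E'
from h import *
import cv2
i=eyes.snapshot('wrist')
cv2.imwrite('pics/w7.png',cv2.resize(i[130:330,90:490],None,fx=2,fy=2,interpolation=cv2.INTER_CUBIC))
E
```

```text
clock: 9.4
tool_pos: [0.5206, -0.1535, 0.1985]
orientation: [0.002, -0.039, 0.999, -0.001]
contact_force: [0.4, 0.5, -0.4]
tool_pos: [0.522, -0.1541, 0.1948]
orientation: [-0.0, -0.039, 0.999, 0.0]
contact_force: [0.2, 0.5, 0.1]
```

View pics/w7.png

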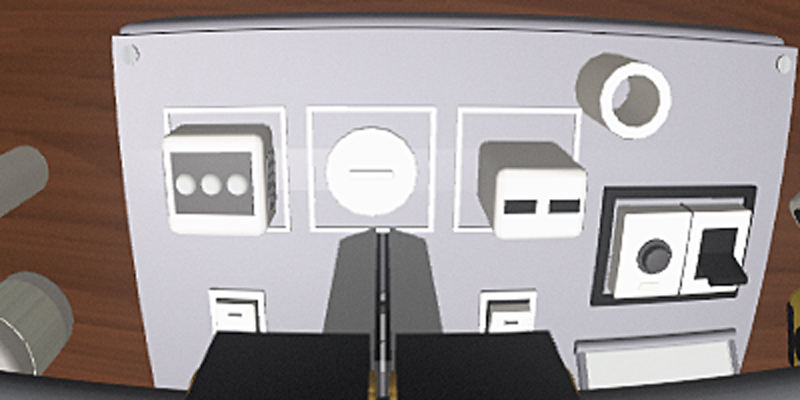

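Rocker3 at (236,315) now has its near end down (no shaded end face), while rocker1 at (505,315) still stands up; the toggle is on, the button is out and the tester is in place. Hand in.

```bash
python3 -c "
from plant import manip
print(manip.finish_job())"
```

```text
the job is handed in; nothing more can be done
None
```

I handed the job in at about 10 s: the test button tripped the toggle, I pushed the toggle back on, and I switched on rocker 3, the tester's outlet. Pictures confirm all three and show the plugged-in items in place; the last one shows rocker 1 off, but the fingers hid rocker 2, and no verdict came back.

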